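Screw the barbed hose elbow into the clamped socket

ROBOT

A 7-joint arm with a two-finger parallel gripper is mounted at the origin on the work surface. World frame = base frame: x ahead of the robot, y to its left, z up, the work surface at z = 0. Lengths are in m, angles in rad, forces in N, time in s.
With the tool pointing down it reaches from about 0.425 to 0.95 m from the base axis. Payload 16.7 kg.
Tool frame: the origin (TCP) lies on the centre line of the jaws, within the pads' length; the fingertips stand 25 mm ahead of it and the grasp point (between the pads) lies 6 mm ahead of it; y points along the fingers, x is the direction in which the jaws open and shut, and the axes are right-handed (so a half turn about y gives the same grasp; the last joint's range is limited). The gripper opens to 94 mm and grips with 3 to 60 N. Pads are 16 mm wide; open, the fingers measure 119 mm over their backs; the gripper's body (75 mm by 177 mm) begins 78 mm behind the grasp point.
Start: joints at [1.014, 0.426, 0.074, 1.606, -0.034, 1.111, -0.067], TCP at [0.268, -0.62, 0.23] pointing down, gripper open.
Joint ranges: [-2.85, 2.85], [-0.5, 2.14], [-1.23, 1.37], [0.21, 2.46], [-1.02, 4.16], [0.16, 2.05], [-2.73, 2.73]. Speed limits (rad/s): [1.89, 1.89, 2.39, 2.39, 3.01, 3.01, 3.01].

INTERFACE

Orientations are given as a unit quaternion [x, y, z, w].
In Python, from bench import bot gives the robot as it stands.
- The arm moves only by the tool send_rows, never from a script. Its argument "series" is a list of rows, each an object of numbers: "hand": the gripper command: -1 is shut, 1 is fully open, values between are in proportion; "tx", "ty", "tz": the shift along the world's x, y, z in m; "rx", "ry", "rz": the turn, a rotation vector about the world's x, y, z in rad. In form: [{"hand": .., "tx": .., "ty": .., "tz": .., "rx": .., "ry": .., "rz": ..}, ...]. A call has 1 to 10 rows; each row is the pose to reach, as a shift and turn from the pose commanded when the call began; what a row does not reach only later rows make up. A row lasts 1/8 s, in which the tool goes at most 62.5 mm and 10.7 degrees, less where a joint would pass 70% of its speed; a pose out of reach is approached as far as the arm can. A call with a gripper value outside its range is refused whole. The fingers move at their own pace and stop on an object; "newtons" is the grip in N (left out, the last holds). Time passes only in rows, so rows that repeat a pose let the fingers close. It gives the time, the measured TCP pose, the force and the opening at its end, in the units of the state.
- bot.sense(): the state, without advancing time (a new reading comes with each control period).
- bot.read_camera(name): name is "scene" or "side" or "wrist"; returns the picture (480x640x3 uint8, red, green, blue); there is no depth.
- bot.calibration(name): a dict with "intrinsics" (3x3 intrinsics, pixels), "origin" and "attitude" of the camera in the world. Camera axes: x right, y down, z forward; pixel columns grow to the right and rows downward; lengths in m; the calibration is good to about 2 mm. A picture is of the moment at which its call begins: read the wrist's pose just before it. calibration takes no time and is no camera call; for the wrist camera it gives the pose at the moment of the call.
- bot.hand_in(): hands the job in, once; it reports no verdict.
The state is a dict: "t": time; "qpos": joint angles; "joint_vel": joint speeds; "joint_torque": joint torques, N m; "ee_pos": TCP position; "ee_rot": TCP orientation; "contact_force": force on the tool from outside, world axes, zero at the start; "moment": the same for the moment, N m; "finger_gap": finger opening in m.
Only numpy, scipy, OpenCV 4.12 (cv2) and the standard library are available. Lean on these libraries where they do the work, as an engineer would, in place of code of your own. Each camera call takes 0.05 s, during which the arm holds its last target. There are 200 camera calls.

TASK

Pick up the barbed hose elbow from the silicone palette, lower its two side pins down the slots of the socket on the clamped maple board and screw it in clockwise until you feel the seal start to resist. Then turn it 30 degrees further (one hour on a clock face), stop there and let go, leaving it upright and snug on its seal; never force it, and leave the jar, the scraper and the tile rack alone.

Things in the scene. Friction and masses are not known exactly. Their poses are not given: they have to be found in the camera images.
- elbow: Loose pale-grey aluminium hose elbow, 0.13 to 0.2 kg, standing upright on the dark palette. Origin: centre of its foot's underside, z up its axis. Round shank 30 mm across from z = 0 to 36 mm, 2 mm chamfer at the foot; hexagon head 36 mm across flats from z = 36 to 76 mm, a disc on it to 79 mm. The barb leaves the head along +x at z = 58 mm, 14 to 19 mm thick, to x = 65 mm.
- elbow_grip (a point): On the elbow's axis at z = 60 mm, axes as the elbow's: good grip height on the two free head flats, which face +y and -y, each 21 mm wide, 36 mm apart.
- elbow_pins (a point): On the elbow's axis at z = 12 mm: middle of a steel cross pin, 7 mm thick, that sticks out of the shank along the elbow's x to -24 and +24 mm. These two side pins are its thread. It fits the socket either way round.
- socket: Fixed round aluminium socket 66 mm across, 46 mm high, on a 90 mm flange in the middle of the maple board. Origin: centre of the flange's underside, z up. Mouth: 33 mm hole with two opposite slots along its +x and -x, 11 mm wide, reaching 25 mm out. The pins (elbow x along socket x) go down the slots and land on the thread with the elbow's origin about 27 mm above the socket's.
- socket_mouth (a point): Centre of the mouth, level with the top of the lip, 46 mm above the socket's origin. Board top is 34 mm above the bench; nothing on the two blue bar clamps is higher than 50 mm above the bench.
- thread (a point): Point on the socket's axis 27 mm above its origin. From the slots, clockwise seen from above, the steep thread takes the elbow down 6 mm per radian (vertical play about 0.5 mm), to a stop about 2.4 rad on. Let go, it does not unscrew.
- bore (a point): Centre of the bore's floor, 4 mm above the socket's origin. Above it a black rubber seal disc, 28 mm across, sits on a spring. The foot meets it 0.3 to 1.75 rad of turn from the slots, different each time; from there it pushes up with 5 N per mm, about 30 N per radian of turn, so push and twist rise steadily.
- jar: Bystander: closed stoneware jar with a dark wooden lid, 72 mm across, 105 mm high; origin at the centre of its underside.
- scraper: Bystander: stainless scraper with a dark wooden handle, about 170 mm long, lying flat; origin under its middle.
- rack: Bystander: white notched plastic rack 100 x 190 mm with five small tiles leaning in it, 100 mm high; origin at the centre of its underside.

How it is judged:
On the way:
1. the elbow's foot is in the socket, pins down in the slots (z of elbow in the frame of socket below 0.031 m and horizontal distance between elbow and socket below 0.004 m), for 0.1 s.
At the end, for the whole second after the job is handed in: Elbow upright (0.1 rad) in the socket, within 4 mm of its axis, foot 2.5 mm or more below where the pins first landed, at rest and let go, the sprung seal pressing the pins on the thread with 7 to 19.5 N (30 degrees past first resistance gives 11 to 16 N; some 8 to 10 degrees more or less passes) (contact force between elbow and socket between 7 and 19.5 N and z of elbow in the frame of socket below 0.0245 m and horizontal distance between elbow and socket below 0.004 m and angle between elbow's own z axis and vertical below 0.1 rad and linear speed of elbow below 0.02 m/s); the robot touches nothing.
It fails at once if elbow forced: more than 35 N between elbow and socket (contact force between elbow and socket above 35 N).
It fails at once if the jar, the scraper or the tile rack was moved more than 15 mm (distance of any of jar, scraper, rack from where it was at the start of the episode above 0.015 m).
It also fails if it takes over 64 s, if anything falls off the work surface, if the arm or the gripper's body presses on something with over 40 N, if the wrist force passes 120 N, or if a joint passes its speed limit or range.

## Working session

There is one attempt and no reset: what is moved stays moved. The work goes in short steps, Python scripts to look and compute and a tool call to move; the robot and the scene stay as the last step left them, time stands still between calls to the robot, and variables do not carry over. Pictures are saved under pics/ and viewed, about 8 in all and at most 12, crops included, and the job is handed in when it is done.

Besides the shell and the picture viewer there is one more tool, called after "Emit:" in YAML: its name, and indented under it one key for each argument. send_rows: Moves the arm, as the interface text tells. Its arguments: {"type":"object","properties":{"series":{"type":"array","items":{"type":"object","properties":{"hand":{"type":"number"},"tx":{"type":"number"},"ty":{"type":"number"},"tz":{"type":"number"},"rx":{"type":"number"},"ry":{"type":"number"},"rz":{"type":"number"}}}},"newtons":{"type":"number"}},"required":["series"]}

```bash
ls; mkdir -p pics; python3 - <<'E'
from bench import bot
import cv2,numpy as np
print(bot.sense())
for n in ("scene","side"):
    c=bot.calibration(n); print(n,c)
    cv2.imwrite(f"pics/{n}0.png",bot.read_camera(n)[:,:,::-1])
E
```

```text
pics
{'t': 0.0, 'qpos': array([ 1.01349472,  0.42671494,  0.07385847,  1.60659549, -0.03406202,
        1.11084047, -0.06710538]), 'joint_vel': array([-4.91917195e-04,  6.76898354e-04,  2.78407300e-05, -2.68051325e-04,
       -4.99285262e-04, -2.55821545e-04, -1.71315422e-03]), 'joint_torque': array([ 2.15080386e-04, -9.35808563e+01,  3.66626814e+00, -4.54186141e+01,
       -4.88349341e-02,  2.00615998e-02,  9.47324838e-05]), 'ee_pos': array([ 0.2674935 , -0.61928425,  0.22979232]), 'ee_rot': array([-0.59066999,  0.38881191, -0.38799701,  0.59109439]), 'contact_force': array([-0.38906522, -0.45940654, -0.47810243]), 'moment': array([0.00205837, 0.01519725, 0.00211258]), 'finger_gap': 0.09384412094756271}
scene {'intrinsics': array([[545.84275489,   0.        , 319.1610757 ],
       [  0.        , 545.84275489, 241.14497185],
       [  0.        ,   0.        ,   1.        ]]), 'origin': array([ 1.01256188, -0.81230535,  0.8604115 ]), 'attitude': array([ 0.88203386,  0.26731212, -0.10165289, -0.37446922])}
side {'intrinsics': array([[575.1423    ,   0.        , 310.37906724],
       [  0.        , 575.1423    , 242.92580054],
       [  0.        ,   0.        ,   1.        ]]), 'origin': array([0.41521823, 0.62205501, 0.77459876]), 'attitude': array([-0.10878943,  0.90905566, -0.39806081,  0.05770836])}
```

View pics/scene0.png

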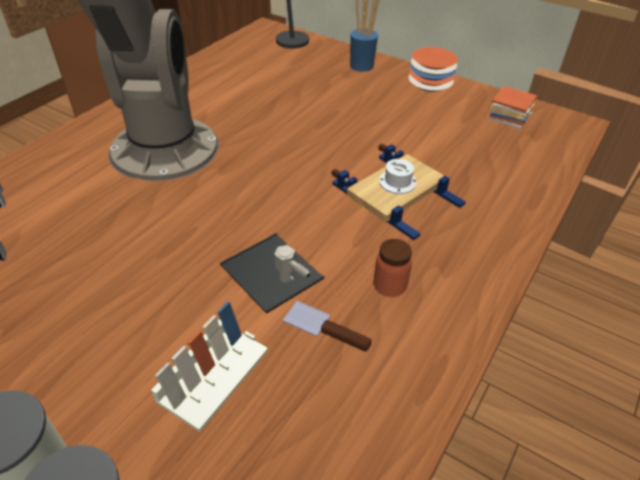

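View pics/side0.png

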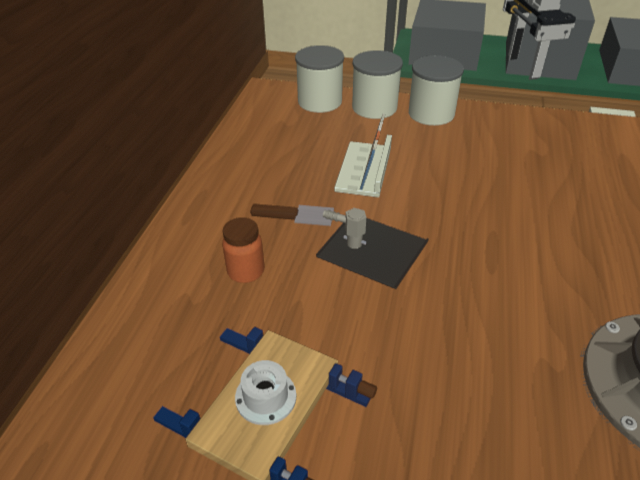

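Scene view: elbow head at about (285,251), barb tip (307,271), socket mouth (400,167). Side view: elbow top (356,214), barb tip (326,214), socket mouth (265,376). The jar, scraper and rack are clear of both.

```bash
cat > h.py <<'E'
from bench import bot
import cv2,numpy as np
from scipy.spatial.transform import Rotation as R
def ray(c,p):
    d=np.linalg.inv(c["intrinsics"])@[p[0],p[1],1]
    return np.array(c["origin"]),R.from_quat(c["attitude"]).apply(d)
def plane(c,p,z):
    o,d=ray(c,p); return o+d*(z-o[2])/d[2]
def tri(c1,p1,c2,p2):
    o1,d1=ray(c1,p1);o2,d2=ray(c2,p2)
    s=np.linalg.lstsq(np.c_[d1,-d2],o2-o1,rcond=None)[0]
    a,b=o1+s[0]*d1,o2+s[1]*d2
    return (a+b)/2,np.linalg.norm(a-b)
def proj(c,P):
    q=R.from_quat(c["attitude"]).inv().apply(np.array(P)-c["origin"])@np.array(c["intrinsics"]).T
    return q[...,:2]/q[...,2:]
E
python3 - <<'E'
from h import *
np.set_printoptions(precision=4,suppress=True)
S,D,W=[bot.calibration(n) for n in("scene","side","wrist")]
print(W, R.from_quat(bot.sense()['ee_rot']).as_matrix())
for nm,a,b,z in(("top",(285,251),(356,214),.082),("tip",(307,271),(326,214),.06),("mouth",(400,167),(265,376),.08),("jar",(395,252),(240,233),.105)):
    print(nm,tri(S,a,D,b),plane(S,a,z),plane(D,b,z))
a=cv2.imread("pics/scene0.png");b=cv2.imread("pics/side0.png")
f=lambda i,x,y:cv2.resize(i[y-50:y+50,x-50:x+50],(400,400),interpolation=cv2.INTER_CUBIC)
cv2.imwrite("pics/crop.png",np.hstack([f(b,356,225),f(b,265,385)]))
E
```

```text
{'intrinsics': array([[335.5589,   0.    , 319.8258],
       [  0.    , 335.5589, 239.0971],
       [  0.    ,   0.    ,   1.    ]]), 'origin': array([ 0.3421, -0.5881,  0.3841]), 'attitude': array([ 0.8276, -0.5434, -0.0777,  0.1174])} [[ 0.3965 -0.0005  0.918 ]
 [-0.918   0.001   0.3965]
 [-0.0011 -1.     -0.0001]]
top (array([ 0.5483, -0.2006,  0.0834]), np.float64(0.002836861189692212)) [ 0.5489 -0.1993  0.082 ] [ 0.5473 -0.2033  0.082 ]
tip (array([ 0.6071, -0.208 ,  0.0669]), np.float64(0.001672390003050642)) [ 0.6044 -0.2026  0.06  ] [ 0.6082 -0.2166  0.06  ]
mouth (array([0.6083, 0.1815, 0.0826]), np.float64(0.0051421479755832805)) [0.6093 0.1858 0.08  ] [0.6066 0.1789 0.08  ]
jar (array([ 0.7369, -0.0895,  0.095 ]), np.float64(0.0007486777426884321)) [ 0.7409 -0.0987  0.105 ] [ 0.7319 -0.0792  0.105 ]
```

View pics/crop.png

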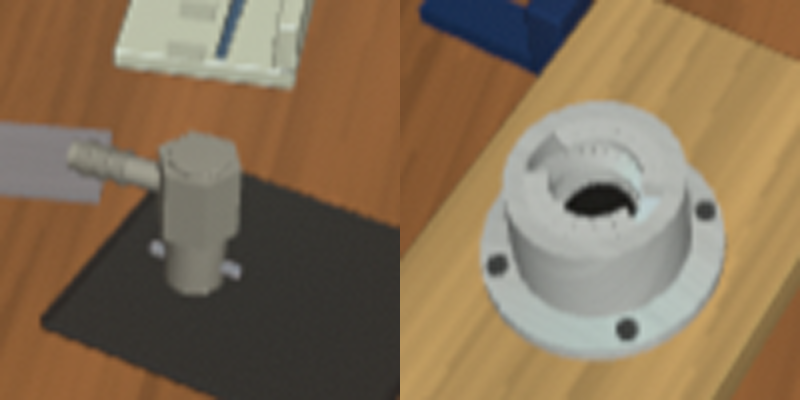

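Crop: elbow upright with barb toward image left and cross pin near the foot; socket's slots at upper left and lower right of the mouth. Next I work out a wrist-camera view over the elbow.

```bash
python3 - <<'E'
from h import *
np.set_printoptions(precision=4,suppress=True)
W=bot.calibration("wrist");s=bot.sense();T=R.from_quat(s['ee_rot'])
print("cam in tool",T.inv().apply(W['origin']-s['ee_pos']),T.inv().apply(R.from_quat(W['attitude']).as_matrix().T))
print("ray px centre at z=.08",plane(W,(320,240),.08)-s['ee_pos'])
E
```

```text
cam in tool [ 0.0007 -0.1542  0.0808] [[ 1.     -0.0002  0.0008]
 [ 0.0007 -0.2787 -0.9604]
 [ 0.0004  0.9604 -0.2787]]
ray px centre at z=.08 [-0.0073 -0.0041 -0.1499]
```

Emit:
send_rows:
  series:
    - {"hand": 1, "tx": 0.28, "ty": 0.418, "tz": 0, "rz": -0.5}
    - {"hand": 1, "tx": 0.28, "ty": 0.418, "tz": 0, "rz": -0.5}
    - {"hand": 1, "tx": 0.28, "ty": 0.418, "tz": 0, "rz": -0.5}
    - {"hand": 1, "tx": 0.28, "ty": 0.418, "tz": 0, "rz": -0.5}
    - {"hand": 1, "tx": 0.28, "ty": 0.418, "tz": 0, "rz": -0.5}
    - {"hand": 1, "tx": 0.28, "ty": 0.418, "tz": 0, "rz": -0.5}
    - {"hand": 1, "tx": 0.28, "ty": 0.418, "tz": 0, "rz": -0.5}
    - {"hand": 1, "tx": 0.28, "ty": 0.418, "tz": 0, "rz": -0.5}
    - {"hand": 1, "tx": 0.28, "ty": 0.418, "tz": 0, "rz": -0.5}
    - {"hand": 1, "tx": 0.28, "ty": 0.418, "tz": 0, "rz": -0.5}

```text
$.series[0]: bad value
```

```bash
python3 - <<'E'
from h import *
np.set_printoptions(precision=4,suppress=True)
s=bot.sense();W=bot.calibration("wrist");im=bot.read_camera("wrist")[:,:,::-1]
cv2.imwrite("pics/w1.png",im)
print(s['t'],s['ee_pos'],s['qpos'],R.from_quat(s['ee_rot']).as_matrix()[:,0])
print(proj(W,[[.548,-.201,.082],[.607,-.21,.06]]))
E
```

```text
0.1 [ 0.2675 -0.6193  0.2299] [ 1.0135  0.4266  0.0738  1.6065 -0.0341  1.1108 -0.0671] [ 0.3965 -0.918  -0.0011]
[[-150.7613 -473.1667]
 [ -81.6876 -539.3994]]
```

View pics/w1.png

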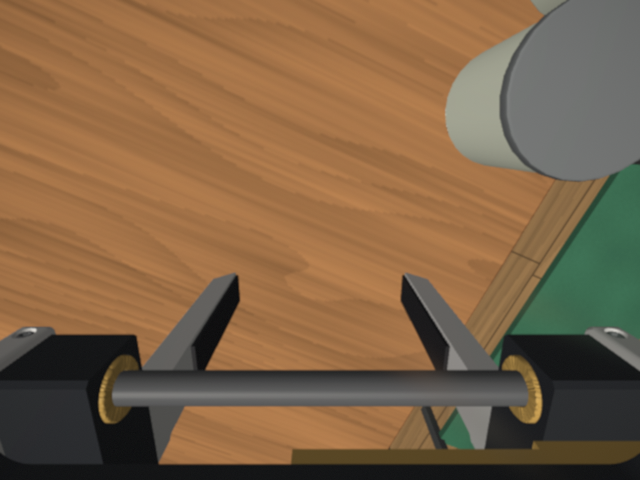

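The move was refused, probably because rx and ry were left out. The wrist view shows only bare bench, with the fingers at rows 270-460. Retrying with every field filled in.

Emit:
send_rows:
  series:
    - {"hand": 1, "tx": 0.28, "ty": 0.418, "tz": 0, "rx": 0, "ry": 0, "rz": -0.5}
    - {"hand": 1, "tx": 0.28, "ty": 0.418, "tz": 0, "rx": 0, "ry": 0, "rz": -0.5}
    - {"hand": 1, "tx": 0.28, "ty": 0.418, "tz": 0, "rx": 0, "ry": 0, "rz": -0.5}
    - {"hand": 1, "tx": 0.28, "ty": 0.418, "tz": 0, "rx": 0, "ry": 0, "rz": -0.5}
    - {"hand": 1, "tx": 0.28, "ty": 0.418, "tz": 0, "rx": 0, "ry": 0, "rz": -0.5}
    - {"hand": 1, "tx": 0.28, "ty": 0.418, "tz": 0, "rx": 0, "ry": 0, "rz": -0.5}
    - {"hand": 1, "tx": 0.28, "ty": 0.418, "tz": 0, "rx": 0, "ry": 0, "rz": -0.5}
    - {"hand": 1, "tx": 0.28, "ty": 0.418, "tz": 0, "rx": 0, "ry": 0, "rz": -0.5}
    - {"hand": 1, "tx": 0.28, "ty": 0.418, "tz": 0, "rx": 0, "ry": 0, "rz": -0.5}
    - {"hand": 1, "tx": 0.28, "ty": 0.418, "tz": 0, "rx": 0, "ry": 0, "rz": -0.5}

```text
t: 1.4
ee_pos: [0.5475, -0.2015, 0.2302]
ee_rot: [-0.477, 0.522, -0.522, 0.476]
contact_force: [-0.6, -1.1, 0.3]
finger_gap: 0.0941
```

```bash
python3 - <<'E'
from h import *
np.set_printoptions(precision=4,suppress=True)
s=bot.sense();W=bot.calibration("wrist");im=bot.read_camera("wrist")[:,:,::-1]
cv2.imwrite("pics/w2.png",im)
print(s['t'],s['ee_pos'],s['qpos'],R.from_quat(s['ee_rot']).as_matrix()[:,0])
print(W['origin'],W['attitude'])
print(proj(W,[[.548,-.201,.082],[.607,-.21,.06]]))
x,y=[int(v) for v in proj(W,[.57,-.205,.06])]
cv2.imwrite("pics/w2c.png",cv2.resize(im[max(y-110,0):y+90,max(0,x-130):x+130],None,fx=3,fy=3,interpolation=cv2.INTER_CUBIC))
print("crop org",max(x-130,0),max(y-110,0))
E
```

```text
1.4 [ 0.5475 -0.2015  0.2302] [ 0.2858  0.2801 -0.0527  1.8124  0.017   1.0501 -1.4355] [-0.0912 -0.9958  0.0001]
[ 0.6284 -0.2099  0.3844] [-0.6676  0.731   0.104  -0.0952]
[[318.0542 231.8865]
 [321.9056 165.0258]]
crop org 190 94
```

View pics/w2c.png

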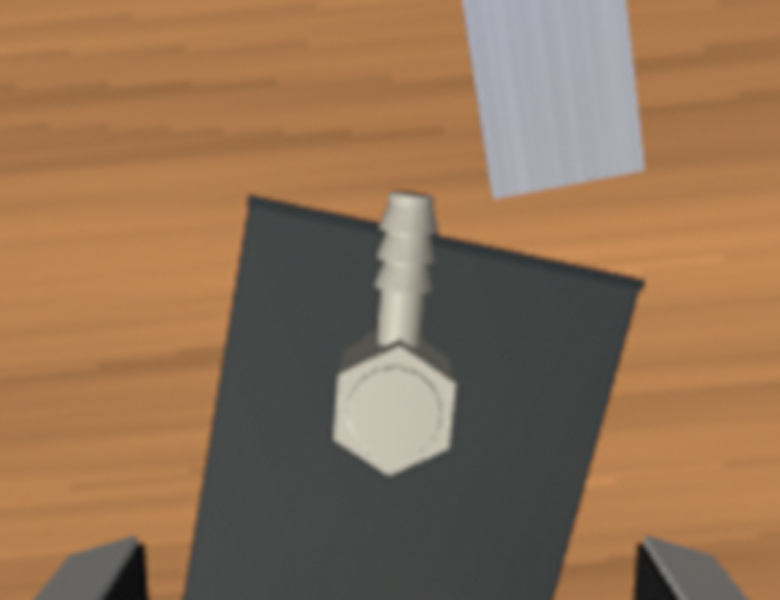

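The crop shows the hex head with vertices at about (398,343), (457,380), (450,440), (391,476), (333,440), (338,375) and the barb tip at (410,200). The scraper blade lies beyond the barb. I compute the pose from these points.

```bash
python3 - <<'E'
from h import *
np.set_printoptions(precision=4,suppress=True)
W=bot.calibration("wrist")
g=lambda p:np.array(p)/3+[190,94]-[1/3,1/3]
v=[(398,343),(457,380),(450,440),(391,476),(333,440),(338,375)]
for z in(.078,.080):
    P=np.array([plane(W,g(p),z) for p in v])
    for a,b in((3,0),(2,1),(4,5)):
        d=P[b]-P[a];print(np.degrees(np.arctan2(d[1],d[0])),np.linalg.norm(d),(P[a]+P[b])[:2]/2)
    print("c",P.mean(0))
c=P.mean(0)
t=plane(W,g((410,198)),.061);d=t-c;print("tip",t,np.degrees(np.arctan2(d[1],d[0])),np.hypot(d[0],d[1]))
print("disc",plane(W,g((393.5,408)),.082))
# palette thickness check
S,D=bot.calibration("scene"),bot.calibration("side")
E
```

```text
-8.142824421286274 0.043306909318013904 [ 0.5474 -0.205 ]
-10.740937543781024 0.019601887336918096 [ 0.5458 -0.2236]
-10.418002091475234 0.02119265630223781 [ 0.5501 -0.1867]
c [ 0.5478 -0.2051  0.078 ]
-8.142824421286244 0.04302427363882169 [ 0.5479 -0.2051]
-10.740937543780994 0.019473958726260576 [ 0.5464 -0.2235]
-10.418002091475232 0.02105434579007711 [ 0.5506 -0.1868]
c [ 0.5483 -0.2051  0.08  ]
tip [ 0.6111 -0.2158  0.061 ] -9.681373265656374 0.06366771017564364
disc [ 0.5494 -0.2049  0.082 ]
```

Elbow at (0.548, -0.205), yaw about -9.5°, and its size agrees with the given one. I'll look at the socket from above before picking it up, turning the wrist on the way because joint 7 needs clockwise room.

Emit:
send_rows:
  series:
    - {"hand": 1, "tx": 0.06, "ty": 0.383, "tz": 0, "rx": 0, "ry": 0, "rz": 1.5}
    - {"hand": 1, "tx": 0.06, "ty": 0.383, "tz": 0, "rx": 0, "ry": 0, "rz": 1.5}
    - {"hand": 1, "tx": 0.06, "ty": 0.383, "tz": 0, "rx": 0, "ry": 0, "rz": 1.5}
    - {"hand": 1, "tx": 0.06, "ty": 0.383, "tz": 0, "rx": 0, "ry": 0, "rz": 1.5}
    - {"hand": 1, "tx": 0.06, "ty": 0.383, "tz": 0, "rx": 0, "ry": 0, "rz": 1.5}
    - {"hand": 1, "tx": 0.06, "ty": 0.383, "tz": 0, "rx": 0, "ry": 0, "rz": 1.5}
    - {"hand": 1, "tx": 0.06, "ty": 0.383, "tz": 0, "rx": 0, "ry": 0, "rz": 1.5}
    - {"hand": 1, "tx": 0.06, "ty": 0.383, "tz": 0, "rx": 0, "ry": 0, "rz": 1.5}
    - {"hand": 1, "tx": 0.06, "ty": 0.383, "tz": 0, "rx": 0, "ry": 0, "rz": 1.5}
    - {"hand": 1, "tx": 0.06, "ty": 0.383, "tz": 0, "rx": 0, "ry": 0, "rz": 1.5}

```text
t: 2.7
ee_pos: [0.608, 0.1797, 0.2304]
ee_rot: [0.705, -0.06, 0.06, -0.704]
contact_force: [0.1, -0.7, 0.4]
finger_gap: 0.0941
```

```bash
python3 - <<'E'
from h import *
np.set_printoptions(precision=4,suppress=True)
s=bot.sense();W=bot.calibration("wrist");im=bot.read_camera("wrist")[:,:,::-1]
cv2.imwrite("pics/w3.png",im)
print(s['t'],s['ee_pos'],s['qpos'],R.from_quat(s['ee_rot']).as_matrix()[:,0])
x,y=[int(v) for v in proj(W,[.608,.182,.08])]
cv2.imwrite("pics/w3c.png",cv2.resize(im[y-75:y+75,x-90:x+90],None,fx=4,fy=4,interpolation=cv2.INTER_CUBIC))
print("crop org",x-90,y-75)
E
```

```text
2.7 [0.608  0.1797 0.2304] [-0.0333  0.3973 -0.4648  1.6776  0.1951  1.113  -0.7233] [ 0.9856 -0.1689  0.    ]
crop org 229 153
```

View pics/w3c.png

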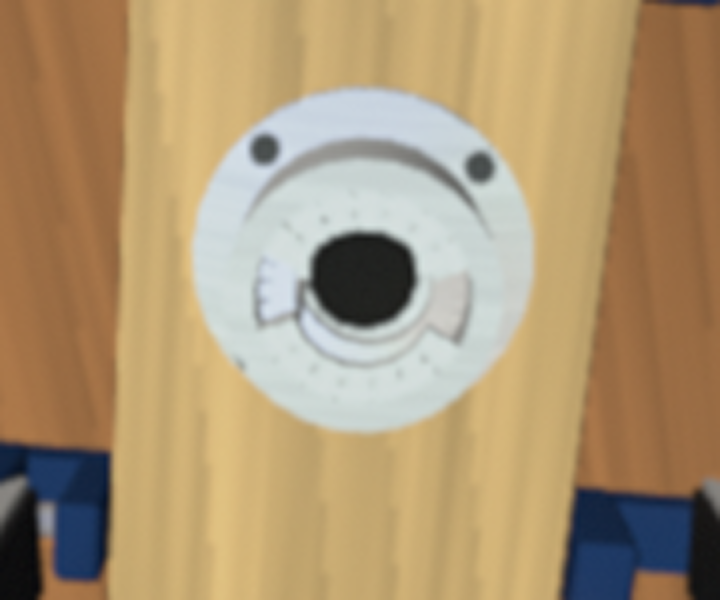

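The socket appears at crop centre about (365,300). Its slot ends are near (257,292) on the left and (466,307) on the right. I'll take one contrast-stretched enlargement for the slot edges.

```bash
python3 - <<'E'
from h import *
im=cv2.imread("pics/w3.png")
c=im[192:256,284:356]   # 72x64
g=cv2.resize(cv2.cvtColor(c,cv2.COLOR_BGR2GRAY),None,fx=9,fy=9,interpolation=cv2.INTER_CUBIC)
g=np.clip((g.astype(float)-100)*255/(235-100),0,255).astype(np.uint8)
cv2.imwrite("pics/w3d.png",cv2.createCLAHE(2,(4,4)).apply(g))
E
```

```text
(no output)
```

View pics/w3d.png

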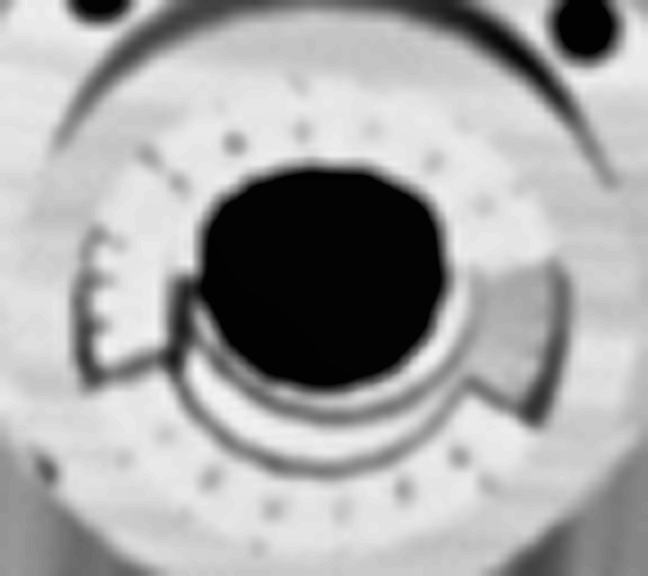

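```bash
python3 - <<'E'
from h import *
np.set_printoptions(precision=4,suppress=True)
W=bot.calibration("wrist");s=bot.sense()
g=lambda p:np.array(p)/9+[284,192]-4/9
v=dict(LL=(90,383),LU=(95,236),RU=(562,262),RL=(540,420),in_L=(172,360),in_R=(473,383),rimB=(322,472),L=(78,310),Rr=(569,300))
P={k:plane(W,g(p),.08)[:2] for k,p in v.items()}
print(P)
c=(P['LL']+P['LU']+P['RU']+P['RL'])/4;print("c",c)
for k,p in P.items(): print(k,np.linalg.norm(p-c)*1e3,np.degrees(np.arctan2(*(p-c)[::-1])))
for a,b in(("LL","RU"),("LU","RL")):print(a,b,np.linalg.norm(P[a]-P[b]),(P[a]+P[b])/2)
d=P['RL']+P['RU']-P['LL']-P['LU'];print("slot yaw",np.degrees(np.arctan2(d[1],d[0])))
# lip outer circle points (crescent lower edge), and board flange circle in crop4
q=lambda p:plane(W,np.array(p)/4+[229,153]-3/8,.08)[:2]
e=np.array([plane(W,g(p),.08)[:2] for p in((60,150),(130,60),(200,22),(320,8),(440,22),(540,92),(608,185))])
A=np.c_[2*e,np.ones(len(e))];x=np.linalg.lstsq(A,(e**2).sum(1),rcond=None)[0];print("lip circle",x[:2],np.sqrt(x[2]+x[:2]@x[:2]))
r=lambda p:plane(W,np.array(p)/4+[229,153]-3/8,.04)[:2]
print("flange",(r((192,256))+r((535,262)))/2,(r((363,86))+r((363,433)))/2)
E
```

```text
{'LL': array([0.583 , 0.1811]), 'LU': array([0.5865, 0.1964]), 'RU': array([0.6336, 0.1857]), 'RL': array([0.6288, 0.1692]), 'in_L': array([0.5919, 0.1821]), 'in_R': array([0.6225, 0.1744]), 'rimB': array([0.6053, 0.1674]), 'L': array([0.5833, 0.189 ]), 'Rr': array([0.6337, 0.1815])}
c [0.608  0.1831]
LL 25.050919547389093 -175.3558149514752
LU 25.29569346685156 148.19027410844996
RU 25.736424653960277 5.728188322036079
RL 25.049976817260088 -33.63113913122418
in_L 16.091360925132207 -176.39498855130682
in_R 16.95311703105735 -30.948075829993037
rimB 15.906905273776449 -99.64972637990549
L 25.411421095260057 166.5625085847585
Rr 25.783128096327456 -3.4546925125088612
LL RU 0.05078507224977925 [0.6083 0.1834]
LU RL 0.05033931076371821 [0.6077 0.1828]
slot yaw -13.674501190270151
lip circle [0.6083 0.1849] 0.03196563591990842
flange [0.6083 0.1841] [0.6078 0.1823]
```

All the slot corners lie 25 mm from the centre and the inner rim at 16.5 mm, so the fit is good: socket (0.608, 0.183), slot yaw -13.8°. I go back over the elbow with the wrist flipped. A second measurement there cancels camera bias.

Emit:
send_rows:
  series:
    - {"hand": 1, "tx": -0.06, "ty": -0.3865, "tz": 0, "rx": 0, "ry": 0, "rz": 1.567}
    - {"hand": 1, "tx": -0.06, "ty": -0.3865, "tz": 0, "rx": 0, "ry": 0, "rz": 1.567}
    - {"hand": 1, "tx": -0.06, "ty": -0.3865, "tz": 0, "rx": 0, "ry": 0, "rz": 1.567}
    - {"hand": 1, "tx": -0.06, "ty": -0.3865, "tz": 0, "rx": 0, "ry": 0, "rz": 1.567}
    - {"hand": 1, "tx": -0.06, "ty": -0.3865, "tz": 0, "rx": 0, "ry": 0, "rz": 1.567}
    - {"hand": 1, "tx": -0.06, "ty": -0.3865, "tz": 0, "rx": 0, "ry": 0, "rz": 1.567}
    - {"hand": 1, "tx": -0.06, "ty": -0.3865, "tz": 0, "rx": 0, "ry": 0, "rz": 1.567}
    - {"hand": 1, "tx": -0.06, "ty": -0.3865, "tz": 0, "rx": 0, "ry": 0, "rz": 1.567}
    - {"hand": 1, "tx": -0.06, "ty": -0.3865, "tz": 0, "rx": 0, "ry": 0, "rz": 1.567}
    - {"hand": 1, "tx": -0.06, "ty": -0.3865, "tz": 0, "rx": 0, "ry": 0, "rz": 1.567}

```text
t: 4.0
ee_pos: [0.5474, -0.2057, 0.2305]
ee_rot: [0.541, 0.456, -0.456, -0.541]
contact_force: [0.1, 0.0, 0.6]
finger_gap: 0.0941
```

```bash
python3 - <<'E'
from h import *
np.set_printoptions(precision=4,suppress=True)
s=bot.sense();W=bot.calibration("wrist");im=bot.read_camera("wrist")[:,:,::-1]
cv2.imwrite("pics/w4.png",im)
x=R.from_quat(s['ee_rot']).as_matrix()[:,0]
print(s['t'],s['ee_pos'],s['qpos'],np.degrees(np.arctan2(x[1],x[0])))
print(W['origin'],W['attitude'],s['contact_force'])
x,y=[int(v) for v in proj(W,[.548,-.205,.08])]
cv2.imwrite("pics/w4c.png",cv2.resize(im[y-35:y+85,x-50:x+50],None,fx=5,fy=5,interpolation=cv2.INTER_CUBIC))
print("crop org",x-50,y-35)
E
```

```text
4.0 [ 0.5474 -0.2057  0.2305] [ 0.7463  0.3396 -0.6146  1.7824  0.2187  1.0882  1.4563] 80.21734639490214
[ 0.467  -0.1928  0.3847] [0.7569 0.6382 0.0906 0.1077] [0.0612 0.0363 0.5629]
crop org 271 197
```

View pics/w4c.png

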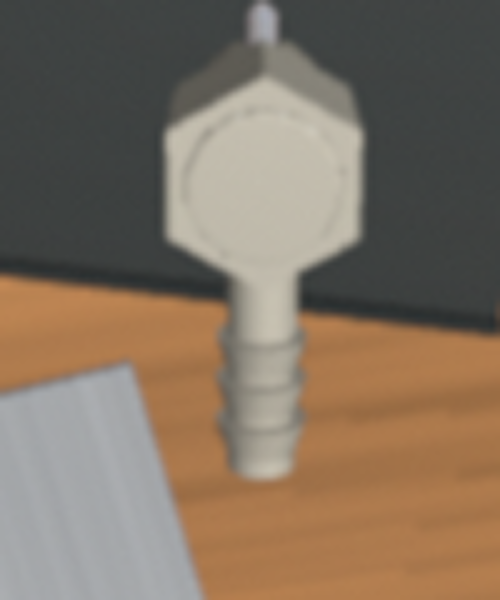

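The crop shows the hexagon squarely aligned with the jaws, with flats at x=167 and x=361 and the head centre at about (265,185).

```bash
python3 - <<'E'
from h import *
np.set_printoptions(precision=4,suppress=True)
W=bot.calibration("wrist")
g=lambda p:np.array(p)/5+[271,197]-.4
for z in(.078,.08,.082):
    P=np.array([plane(W,g(p),z) for p in((362,130),(360,240),(167,240),(167,130))])
    print(z,P.mean(0),np.linalg.norm(P[0]-P[3]),np.linalg.norm(P[0]-P[1]))
d=P[1]-P[0];e=P[2]-P[3];print(np.degrees(np.arctan2(d[1],d[0])),np.degrees(np.arctan2(e[1],e[0])))
c=P.mean(0);t=plane(W,g((262,468)),.060);print(t,np.degrees(np.arctan2(t[1]-c[1],t[0]-c[0])),np.linalg.norm((t-c)[:2]))
print("disc",plane(W,g((264.5,185)),.082))
E
```

```text
0.078 [ 0.5501 -0.2035  0.078 ] 0.036598437742075635 0.021598942759501527
0.08 [ 0.5496 -0.2034  0.08  ] 0.03635981072203846 0.021458114580359695
0.082 [ 0.549  -0.2034  0.082 ] 0.036121183702001326 0.02131728640121787
-9.77585402450946 -10.616456654812866
[ 0.6158 -0.215   0.06  ] -9.865326433211964 0.06772921278591323
disc [ 0.5489 -0.2032  0.082 ]
```

The two views agree to 2 mm; averaged, the elbow is at (0.549, -0.204) and the bias-corrected socket at (0.607, 0.184). Descend and grasp.

Emit:
send_rows:
  series:
    - {"hand": 1, "tx": 0.001, "ty": 0.001, "tz": -0.06, "rx": 0, "ry": 0, "rz": 0}
    - {"hand": 1, "tx": 0.001, "ty": 0.001, "tz": -0.12, "rx": 0, "ry": 0, "rz": 0}
    - {"hand": 1, "tx": 0.001, "ty": 0.001, "tz": -0.161, "rx": 0, "ry": 0, "rz": 0}
    - {"hand": 1, "tx": 0.001, "ty": 0.001, "tz": -0.161, "rx": 0, "ry": 0, "rz": 0}
    - {"hand": -1, "tx": 0.001, "ty": 0.001, "tz": -0.161, "rx": 0, "ry": 0, "rz": 0}
    - {"hand": -1, "tx": 0.001, "ty": 0.001, "tz": -0.161, "rx": 0, "ry": 0, "rz": 0}
    - {"hand": -1, "tx": 0.001, "ty": 0.001, "tz": -0.161, "rx": 0, "ry": 0, "rz": 0}
    - {"hand": -1, "tx": 0.001, "ty": 0.001, "tz": -0.161, "rx": 0, "ry": 0, "rz": 0}
    - {"hand": -1, "tx": 0.001, "ty": 0.001, "tz": -0.161, "rx": 0, "ry": 0, "rz": 0}
    - {"hand": -1, "tx": 0.001, "ty": 0.001, "tz": -0.161, "rx": 0, "ry": 0, "rz": 0}
  newtons: 45

```text
t: 5.3
ee_pos: [0.5487, -0.2041, 0.0695]
ee_rot: [-0.54, -0.457, 0.457, 0.54]
contact_force: [0.1, 0.5, 0.5]
finger_gap: 0.0375
```

Emit:
send_rows:
  series:
    - {"hand": -1, "tx": 0, "ty": 0, "tz": 0, "rx": 0, "ry": 0, "rz": 0}
    - {"hand": -1, "tx": 0, "ty": 0, "tz": 0, "rx": 0, "ry": 0, "rz": 0}
    - {"hand": -1, "tx": 0, "ty": 0, "tz": 0.03, "rx": 0, "ry": 0, "rz": 0}
    - {"hand": -1, "tx": 0, "ty": 0, "tz": 0.07, "rx": 0, "ry": 0, "rz": 0}
    - {"hand": -1, "tx": 0, "ty": 0, "tz": 0.11, "rx": 0, "ry": 0, "rz": 0}
    - {"hand": -1, "tx": 0, "ty": 0, "tz": 0.11, "rx": 0, "ry": 0, "rz": 0}
    - {"hand": -1, "tx": 0, "ty": 0, "tz": 0.11, "rx": 0, "ry": 0, "rz": 0}

```text
t: 6.18
ee_pos: [0.5481, -0.2042, 0.1787]
ee_rot: [-0.54, -0.456, 0.457, 0.54]
contact_force: [-0.4, 0.0, -2.3]
finger_gap: 0.0357
```

```bash
python3 - <<'E'
from h import *
np.set_printoptions(precision=4,suppress=True)
s=bot.sense()
x=R.from_quat(s['ee_rot']).as_matrix()[:,0]
print(s['t'],s['ee_pos'],np.degrees(np.arctan2(x[1],x[0])),s['contact_force'],s['moment'],s['finger_gap'],s['qpos'][6])
E
```

```text
6.175 [ 0.5481 -0.2042  0.1787] 80.42930342266018 [-0.3669  0.0077 -2.289 ] [ 0.0278 -0.1343  0.0529] 0.035720039518543203 1.4190430459340226
```

Emit:
send_rows:
  series:
    - {"hand": -1, "tx": 0.007, "ty": 0.045, "tz": 0.005, "rx": 0, "ry": 0, "rz": -0.01}
    - {"hand": -1, "tx": 0.014, "ty": 0.09, "tz": 0.005, "rx": 0, "ry": 0, "rz": -0.02}
    - {"hand": -1, "tx": 0.021, "ty": 0.14, "tz": 0.005, "rx": 0, "ry": 0, "rz": -0.03}
    - {"hand": -1, "tx": 0.028, "ty": 0.19, "tz": 0.005, "rx": 0, "ry": 0, "rz": -0.04}
    - {"hand": -1, "tx": 0.036, "ty": 0.24, "tz": 0.005, "rx": 0, "ry": 0, "rz": -0.05}
    - {"hand": -1, "tx": 0.044, "ty": 0.29, "tz": 0.005, "rx": 0, "ry": 0, "rz": -0.06}
    - {"hand": -1, "tx": 0.052, "ty": 0.34, "tz": 0.005, "rx": 0, "ry": 0, "rz": -0.073}
    - {"hand": -1, "tx": 0.059, "ty": 0.388, "tz": 0.005, "rx": 0, "ry": 0, "rz": -0.073}
    - {"hand": -1, "tx": 0.059, "ty": 0.388, "tz": 0.005, "rx": 0, "ry": 0, "rz": -0.073}
    - {"hand": -1, "tx": 0.059, "ty": 0.388, "tz": 0.005, "rx": 0, "ry": 0, "rz": -0.073}

```text
t: 7.42
ee_pos: [0.607, 0.1834, 0.1829]
ee_rot: [-0.556, -0.436, 0.438, 0.556]
contact_force: [-0.1, 0.3, -0.7]
finger_gap: 0.0358
```

```bash
python3 - <<'E'
from h import *
np.set_printoptions(precision=4,suppress=True)
s=bot.sense()
x=R.from_quat(s['ee_rot']).as_matrix()[:,0]
print(s['t'],s['ee_pos'],np.degrees(np.arctan2(x[1],x[0])),s['contact_force'],s['moment'],s['finger_gap'],s['qpos'][6])
out=[]
for n in("side","scene"):
    c=bot.calibration(n);im=bot.read_camera(n)[:,:,::-1]
    x,y=[int(v) for v in proj(c,[.607,.184,.11])];print(n,x,y)
    out.append(cv2.resize(im[y-50:y+50,x-50:x+50],(400,400),interpolation=cv2.INTER_CUBIC))
cv2.imwrite("pics/over.png",np.hstack(out))
E
```

```text
7.425 [0.607  0.1834 0.1829] 76.27903167399663 [-0.0905  0.2568 -0.7231] [ 0.0169 -0.218   0.0077] 0.035800665441092526 0.6557127339412854
side 262 366
scene 400 156
```

View pics/over.png

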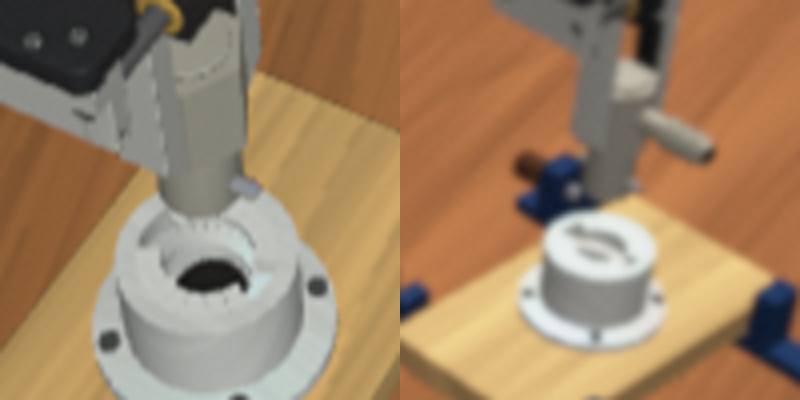

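The elbow is upright above the mouth, with its pins in line with the slots. Lower carefully.

Emit:
send_rows:
  series:
    - {"hand": -1, "tx": 0, "ty": 0, "tz": -0.015, "rx": 0, "ry": 0, "rz": 0}
    - {"hand": -1, "tx": 0, "ty": 0, "tz": -0.03, "rx": 0, "ry": 0, "rz": 0}
    - {"hand": -1, "tx": 0, "ty": 0, "tz": -0.035, "rx": 0, "ry": 0, "rz": 0}
    - {"hand": -1, "tx": 0, "ty": 0, "tz": -0.037, "rx": 0, "ry": 0, "rz": 0}
    - {"hand": -1, "tx": 0, "ty": 0, "tz": -0.038, "rx": 0, "ry": 0, "rz": 0}
    - {"hand": -1, "tx": 0, "ty": 0, "tz": -0.039, "rx": 0, "ry": 0, "rz": 0}

```text
t: 8.28
ee_pos: [0.6079, 0.184, 0.1458]
ee_rot: [0.556, 0.437, -0.436, -0.556]
contact_force: [-0.1, 0.5, -1.7]
finger_gap: 0.0361
```

Emit:
send_rows:
  series:
    - {"hand": -1, "tx": 0, "ty": 0, "tz": -0.001, "rx": 0, "ry": 0, "rz": 0}
    - {"hand": -1, "tx": 0, "ty": 0, "tz": -0.002, "rx": 0, "ry": 0, "rz": 0}
    - {"hand": -1, "tx": 0, "ty": 0, "tz": -0.003, "rx": 0, "ry": 0, "rz": 0}
    - {"hand": -1, "tx": 0, "ty": 0, "tz": -0.003, "rx": 0, "ry": 0, "rz": 0}

```text
t: 8.78
ee_pos: [0.6076, 0.1839, 0.1424]
ee_rot: [-0.556, -0.437, 0.437, 0.556]
contact_force: [-0.3, 0.1, -2.0]
finger_gap: 0.0361
```

Emit:
send_rows:
  series:
    - {"hand": -1, "tx": 0, "ty": 0, "tz": -0.0015, "rx": 0, "ry": 0, "rz": 0}
    - {"hand": -1, "tx": 0, "ty": 0, "tz": -0.003, "rx": 0, "ry": 0, "rz": 0}
    - {"hand": -1, "tx": 0, "ty": 0, "tz": -0.004, "rx": 0, "ry": 0, "rz": 0}
    - {"hand": -1, "tx": 0, "ty": 0, "tz": -0.005, "rx": 0, "ry": 0, "rz": 0}

```text
t: 9.28
ee_pos: [0.6077, 0.1839, 0.1374]
ee_rot: [0.556, 0.437, -0.437, -0.556]
contact_force: [0.4, 0.0, -1.3]
finger_gap: 0.0361
```

Emit:
send_rows:
  series:
    - {"hand": -1, "tx": 0, "ty": 0, "tz": -0.001, "rx": 0, "ry": 0, "rz": 0}
    - {"hand": -1, "tx": 0, "ty": 0, "tz": -0.002, "rx": 0, "ry": 0, "rz": 0}
    - {"hand": -1, "tx": 0, "ty": 0, "tz": -0.002, "rx": 0, "ry": 0, "rz": 0}

```text
t: 9.65
ee_pos: [0.6076, 0.1839, 0.1354]
ee_rot: [-0.556, -0.437, 0.437, 0.556]
contact_force: [0.2, 0.2, -1.6]
finger_gap: 0.0357
```

Emit:
send_rows:
  series:
    - {"hand": -1, "tx": 0, "ty": 0, "tz": -0.0015, "rx": 0, "ry": 0, "rz": 0}
    - {"hand": -1, "tx": 0, "ty": 0, "tz": -0.003, "rx": 0, "ry": 0, "rz": 0}
    - {"hand": -1, "tx": 0, "ty": 0, "tz": -0.0045, "rx": 0, "ry": 0, "rz": 0}
    - {"hand": -1, "tx": 0, "ty": 0, "tz": -0.006, "rx": 0, "ry": 0, "rz": 0}

```text
t: 10.15
ee_pos: [0.6077, 0.1839, 0.1294]
ee_rot: [0.556, 0.437, -0.437, -0.556]
contact_force: [-0.8, -0.2, -3.1]
finger_gap: 0.0355
```

Emit:
send_rows:
  series:
    - {"hand": -1, "tx": 0, "ty": 0, "tz": -0.0005, "rx": 0, "ry": 0, "rz": 0}
    - {"hand": -1, "tx": 0, "ty": 0, "tz": -0.001, "rx": 0, "ry": 0, "rz": 0}

```text
t: 10.4
ee_pos: [0.6077, 0.1839, 0.1284]
ee_rot: [-0.556, -0.437, 0.437, 0.556]
contact_force: [0.0, 0.9, -1.7]
finger_gap: 0.0358
```

Emit:
send_rows:
  series:
    - {"hand": -1, "tx": 0, "ty": 0, "tz": -0.0005, "rx": 0, "ry": 0, "rz": 0}
    - {"hand": -1, "tx": 0, "ty": 0, "tz": -0.0005, "rx": 0, "ry": 0, "rz": 0}

```text
t: 10.65
ee_pos: [0.6076, 0.1839, 0.128]
ee_rot: [-0.556, -0.437, 0.437, 0.556]
contact_force: [-0.0, 1.0, -1.4]
finger_gap: 0.0358
```

Emit:
send_rows:
  series:
    - {"hand": -1, "tx": 0, "ty": 0, "tz": -0.0004, "rx": 0, "ry": 0, "rz": 0}
    - {"hand": -1, "tx": 0, "ty": 0, "tz": -0.0004, "rx": 0, "ry": 0, "rz": 0}

```text
t: 10.9
ee_pos: [0.6076, 0.1839, 0.1275]
ee_rot: [-0.556, -0.437, 0.437, 0.556]
contact_force: [0.5, -0.6, -2.4]
finger_gap: 0.0357
```

Emit:
send_rows:
  series:
    - {"hand": -1, "tx": 0, "ty": 0, "tz": -0.0004, "rx": 0, "ry": 0, "rz": 0}
    - {"hand": -1, "tx": 0, "ty": 0, "tz": -0.0004, "rx": 0, "ry": 0, "rz": 0}

```text
t: 11.15
ee_pos: [0.6076, 0.1839, 0.1271]
ee_rot: [-0.556, -0.437, 0.437, 0.556]
contact_force: [-0.4, -0.6, -1.7]
finger_gap: 0.0355
```

Emit:
send_rows:
  series:
    - {"hand": -1, "tx": 0, "ty": 0, "tz": -0.0004, "rx": 0, "ry": 0, "rz": 0}
    - {"hand": -1, "tx": 0, "ty": 0, "tz": -0.0004, "rx": 0, "ry": 0, "rz": 0}

```text
t: 11.4
ee_pos: [0.6077, 0.1839, 0.1267]
ee_rot: [-0.556, -0.437, 0.437, 0.556]
contact_force: [-0.6, 0.5, -1.8]
finger_gap: 0.0359
```

Emit:
send_rows:
  series:
    - {"hand": -1, "tx": 0, "ty": 0, "tz": -0.0004, "rx": 0, "ry": 0, "rz": 0}
    - {"hand": -1, "tx": 0, "ty": 0, "tz": -0.0004, "rx": 0, "ry": 0, "rz": 0}

```text
t: 11.65
ee_pos: [0.6076, 0.1839, 0.1263]
ee_rot: [-0.556, -0.437, 0.437, 0.556]
contact_force: [0.5, -0.9, -1.7]
finger_gap: 0.0357
```

Emit:
send_rows:
  series:
    - {"hand": -1, "tx": 0, "ty": 0, "tz": -0.0004, "rx": 0, "ry": 0, "rz": 0}
    - {"hand": -1, "tx": 0, "ty": 0, "tz": -0.0004, "rx": 0, "ry": 0, "rz": 0}

```text
t: 11.9
ee_pos: [0.6076, 0.1839, 0.1259]
ee_rot: [-0.556, -0.437, 0.437, 0.556]
contact_force: [0.8, -0.5, -1.2]
finger_gap: 0.0358
```

Emit:
send_rows:
  series:
    - {"hand": -1, "tx": 0, "ty": 0, "tz": -0.0004, "rx": 0, "ry": 0, "rz": 0}
    - {"hand": -1, "tx": 0, "ty": 0, "tz": -0.0004, "rx": 0, "ry": 0, "rz": 0}

```text
t: 12.15
ee_pos: [0.6077, 0.1839, 0.1256]
ee_rot: [0.556, 0.437, -0.437, -0.556]
contact_force: [-0.3, 0.4, -1.2]
finger_gap: 0.0357
```

Emit:
send_rows:
  series:
    - {"hand": -1, "tx": 0, "ty": 0, "tz": -0.0004, "rx": 0, "ry": 0, "rz": 0}
    - {"hand": -1, "tx": 0, "ty": 0, "tz": -0.0004, "rx": 0, "ry": 0, "rz": 0}

```text
t: 12.4
ee_pos: [0.6076, 0.1839, 0.1251]
ee_rot: [-0.556, -0.437, 0.437, 0.556]
contact_force: [-0.2, -0.5, -0.9]
finger_gap: 0.0361
```

Emit:
send_rows:
  series:
    - {"hand": -1, "tx": 0, "ty": 0, "tz": -0.0004, "rx": 0, "ry": 0, "rz": 0}
    - {"hand": -1, "tx": 0, "ty": 0, "tz": -0.0004, "rx": 0, "ry": 0, "rz": 0}

```text
t: 12.65
ee_pos: [0.6077, 0.1839, 0.1247]
ee_rot: [-0.556, -0.437, 0.437, 0.556]
contact_force: [0.7, 0.5, -1.1]
finger_gap: 0.0358
```

Emit:
send_rows:
  series:
    - {"hand": -1, "tx": 0, "ty": 0, "tz": -0.0004, "rx": 0, "ry": 0, "rz": 0}
    - {"hand": -1, "tx": 0, "ty": 0, "tz": -0.0004, "rx": 0, "ry": 0, "rz": 0}

```text
t: 12.9
ee_pos: [0.6077, 0.1839, 0.1243]
ee_rot: [-0.556, -0.437, 0.437, 0.556]
contact_force: [0.2, -0.1, -1.9]
finger_gap: 0.036
```

Emit:
send_rows:
  series:
    - {"hand": -1, "tx": 0, "ty": 0, "tz": -0.0004, "rx": 0, "ry": 0, "rz": 0}
    - {"hand": -1, "tx": 0, "ty": 0, "tz": -0.0004, "rx": 0, "ry": 0, "rz": 0}

```text
t: 13.15
ee_pos: [0.6077, 0.1839, 0.1241]
ee_rot: [0.556, 0.437, -0.437, -0.556]
contact_force: [-0.4, 0.7, 1.7]
finger_gap: 0.0358
```

```bash
python3 - <<'E'
from h import *
np.set_printoptions(precision=4,suppress=True)
s=bot.sense()
x=R.from_quat(s['ee_rot']).as_matrix()[:,0]
print(s['t'],s['ee_pos'],np.degrees(np.arctan2(x[1],x[0])),s['contact_force'],s['moment'],s['finger_gap'],s['qpos'][6])
out=[]
for n in("side","scene"):
    c=bot.calibration(n);im=bot.read_camera(n)[:,:,::-1]
    x,y=[int(v) for v in proj(c,[.607,.184,.11])]
    out.append(cv2.resize(im[y-50:y+50,x-50:x+50],(400,400),interpolation=cv2.INTER_CUBIC))
cv2.imwrite("pics/in.png",np.hstack(out))
E
```

```text
13.15 [0.6077 0.1839 0.1241] 76.25688232287364 [-0.4261  0.7207  1.7186] [-0.0818  0.0493 -0.0186] 0.03580324617463557 0.6138056755245976
```

View pics/in.png

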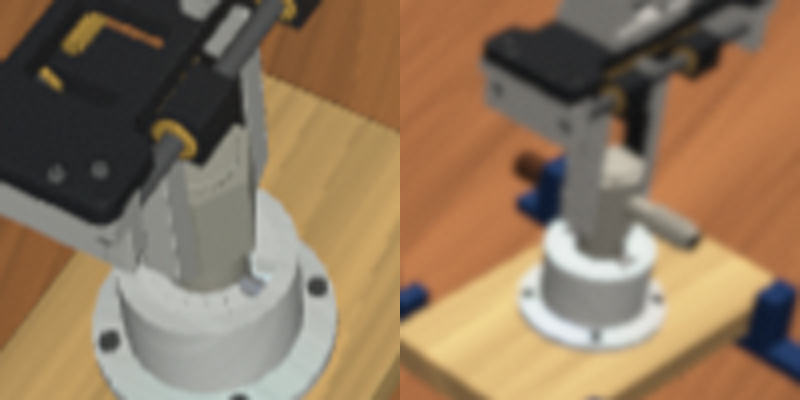

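Landed: force rose from about -1.5 to +1.7 N at TCP z = 0.124, and the pictures show the pin down in the slot. Start turning clockwise, descending 6 mm/rad and slightly raised within the thread's play.

Emit:
send_rows:
  series:
    - {"hand": -1, "tx": 0, "ty": 0, "tz": 0.0, "rx": 0, "ry": 0, "rz": -0.05}
    - {"hand": -1, "tx": 0, "ty": 0, "tz": -0.0003, "rx": 0, "ry": 0, "rz": -0.1}
    - {"hand": -1, "tx": 0, "ty": 0, "tz": -0.0006, "rx": 0, "ry": 0, "rz": -0.15}
    - {"hand": -1, "tx": 0, "ty": 0, "tz": -0.0006, "rx": 0, "ry": 0, "rz": -0.15}

```text
t: 13.75
ee_pos: [0.6076, 0.1839, 0.1233]
ee_rot: [0.587, 0.394, -0.394, -0.587]
contact_force: [0.7, -1.2, -1.5]
finger_gap: 0.0358
```

```bash
cat > st.py <<'E'
from h import *
np.set_printoptions(precision=4,suppress=True)
s=bot.sense()
x=R.from_quat(s['ee_rot']).as_matrix()[:,0]
th=np.radians(76.26)-np.arctan2(x[1],x[0]); z=s['ee_pos'][2]
print(s['t'],s['ee_pos'],"th",th,"z-helix mm",(z-.1241+.006*th)*1e3,"F",s['contact_force'],"M",s['moment'],s['finger_gap'])
E
python3 st.py
```

```text
13.75 [0.6076 0.1839 0.1233] th 0.14972843657443957 z-helix mm 0.09966116631443045 F [ 0.7071 -1.1639 -1.4554] M [-0.0192 -0.166  -0.0595] 0.03576460907053364
```

Emit:
send_rows:
  series:
    - {"hand": -1, "tx": 0, "ty": 0, "tz": -0.0003, "rx": 0, "ry": 0, "rz": -0.05}
    - {"hand": -1, "tx": 0, "ty": 0, "tz": -0.0006, "rx": 0, "ry": 0, "rz": -0.1}
    - {"hand": -1, "tx": 0, "ty": 0, "tz": -0.0006, "rx": 0, "ry": 0, "rz": -0.1}

```text
t: 14.12
ee_pos: [0.6076, 0.1839, 0.1227]
ee_rot: [0.606, 0.364, -0.364, -0.606]
contact_force: [-0.1, -0.1, -1.1]
finger_gap: 0.0357
```

Emit:
send_rows:
  series:
    - {"hand": -1, "tx": 0, "ty": 0, "tz": -0.0003, "rx": 0, "ry": 0, "rz": -0.05}
    - {"hand": -1, "tx": 0, "ty": 0, "tz": -0.0006, "rx": 0, "ry": 0, "rz": -0.1}
    - {"hand": -1, "tx": 0, "ty": 0, "tz": -0.0006, "rx": 0, "ry": 0, "rz": -0.1}

```text
t: 14.5
ee_pos: [0.6076, 0.1839, 0.1221]
ee_rot: [0.623, 0.334, -0.334, -0.623]
contact_force: [0.6, -0.2, -2.2]
finger_gap: 0.0361
```

```bash
python3 st.py
```

```text
14.5 [0.6076 0.1839 0.1221] th 0.34807590682795797 z-helix mm 0.11690032957496418 F [ 0.6126 -0.2213 -2.2261] M [ 0.0267 -0.0934 -0.0287] 0.036062518044672205
```

Emit:
send_rows:
  series:
    - {"hand": -1, "tx": 0, "ty": 0, "tz": -0.0003, "rx": 0, "ry": 0, "rz": -0.05}
    - {"hand": -1, "tx": 0, "ty": 0, "tz": -0.0006, "rx": 0, "ry": 0, "rz": -0.1}
    - {"hand": -1, "tx": 0, "ty": 0, "tz": -0.0006, "rx": 0, "ry": 0, "rz": -0.1}

```text
t: 14.88
ee_pos: [0.6076, 0.1839, 0.1216]
ee_rot: [0.639, 0.302, -0.302, -0.639]
contact_force: [0.8, -0.8, -1.3]
finger_gap: 0.0359
```

Emit:
send_rows:
  series:
    - {"hand": -1, "tx": 0, "ty": 0, "tz": -0.0003, "rx": 0, "ry": 0, "rz": -0.05}
    - {"hand": -1, "tx": 0, "ty": 0, "tz": -0.0006, "rx": 0, "ry": 0, "rz": -0.1}
    - {"hand": -1, "tx": 0, "ty": 0, "tz": -0.0006, "rx": 0, "ry": 0, "rz": -0.1}

```text
t: 15.25
ee_pos: [0.6077, 0.1839, 0.121]
ee_rot: [0.654, 0.27, -0.27, -0.654]
contact_force: [-0.0, -0.1, -0.9]
finger_gap: 0.0361
```

```bash
python3 st.py
```

```text
15.25 [0.6077 0.1839 0.121 ] th 0.5476606133346879 z-helix mm 0.14493139689005474 F [-0.0412 -0.0642 -0.8927] M [ 0.0101 -0.1481 -0.0112] 0.03610646293253708
```

Emit:
send_rows:
  series:
    - {"hand": -1, "tx": 0, "ty": 0, "tz": -0.0003, "rx": 0, "ry": 0, "rz": -0.05}
    - {"hand": -1, "tx": 0, "ty": 0, "tz": -0.0006, "rx": 0, "ry": 0, "rz": -0.1}
    - {"hand": -1, "tx": 0, "ty": 0, "tz": -0.0006, "rx": 0, "ry": 0, "rz": -0.1}

```text
t: 15.62
ee_pos: [0.6078, 0.1838, 0.1205]
ee_rot: [0.666, 0.237, -0.237, -0.666]
contact_force: [0.6, 0.8, -0.1]
finger_gap: 0.0356
```

Emit:
send_rows:
  series:
    - {"hand": -1, "tx": 0, "ty": 0, "tz": -0.0003, "rx": 0, "ry": 0, "rz": -0.05}
    - {"hand": -1, "tx": 0, "ty": 0, "tz": -0.0006, "rx": 0, "ry": 0, "rz": -0.1}
    - {"hand": -1, "tx": 0, "ty": 0, "tz": -0.0006, "rx": 0, "ry": 0, "rz": -0.1}

```text
t: 16.0
ee_pos: [0.6079, 0.1838, 0.12]
ee_rot: [0.677, 0.203, -0.203, -0.677]
contact_force: [-0.2, -0.9, 2.4]
finger_gap: 0.036
```

```bash
python3 st.py
```

```text
16.0 [0.6079 0.1838 0.12  ] th 0.7475999450002212 z-helix mm 0.39697563157495547 F [-0.2276 -0.8844  2.4432] M [-0.3561 -0.1921 -0.0284] 0.03601102762718664
```

Resistance has begun. Fz rises about 2.5 N per 0.1 rad, as the seal should, and extrapolates back to first touch at θ≈0.58 (TCP z≈0.1208). The target is θ≈1.10; I go on in small steps.

Emit:
send_rows:
  series:
    - {"hand": -1, "tx": 0, "ty": 0, "tz": -0.0003, "rx": 0, "ry": 0, "rz": -0.05}
    - {"hand": -1, "tx": 0, "ty": 0, "tz": -0.0006, "rx": 0, "ry": 0, "rz": -0.1}
    - {"hand": -1, "tx": 0, "ty": 0, "tz": -0.0006, "rx": 0, "ry": 0, "rz": -0.1}

```text
t: 16.38
ee_pos: [0.6079, 0.1839, 0.1195]
ee_rot: [0.687, 0.169, -0.169, -0.686]
contact_force: [0.5, -1.2, 4.7]
finger_gap: 0.0357
```

```bash
python3 st.py
```

```text
16.375 [0.6079 0.1839 0.1195] th 0.8475813078886328 z-helix mm 0.49243600470523075 F [ 0.4981 -1.1664  4.7485] M [-0.4463 -0.06   -0.011 ] 0.035699357920979224
```

Emit:
send_rows:
  series:
    - {"hand": -1, "tx": 0, "ty": 0, "tz": -0.0003, "rx": 0, "ry": 0, "rz": -0.05}
    - {"hand": -1, "tx": 0, "ty": 0, "tz": -0.0006, "rx": 0, "ry": 0, "rz": -0.1}
    - {"hand": -1, "tx": 0, "ty": 0, "tz": -0.0006, "rx": 0, "ry": 0, "rz": -0.1}

```text
t: 16.75
ee_pos: [0.608, 0.184, 0.119]
ee_rot: [0.694, 0.135, -0.134, -0.694]
contact_force: [-0.1, -1.6, 6.6]
finger_gap: 0.0358
```

Emit:
send_rows:
  series:
    - {"hand": -1, "tx": 0, "ty": 0, "tz": -0.0003, "rx": 0, "ry": 0, "rz": -0.05}
    - {"hand": -1, "tx": 0, "ty": 0, "tz": -0.0006, "rx": 0, "ry": 0, "rz": -0.1}
    - {"hand": -1, "tx": 0, "ty": 0, "tz": -0.0006, "rx": 0, "ry": 0, "rz": -0.1}

```text
t: 17.12
ee_pos: [0.608, 0.184, 0.1185]
ee_rot: [-0.7, -0.1, 0.1, 0.7]
contact_force: [-1.2, -1.5, 7.4]
finger_gap: 0.0357
```

```bash
python3 st.py
```

```text
17.125 [0.608  0.184  0.1185] th 1.0476323517904012 z-helix mm 0.7088337309461654 F [-1.1723 -1.4982  7.4373] M [-0.4896  0.0642  0.0163] 0.035713392771665346
```

Emit:
send_rows:
  series:
    - {"hand": -1, "tx": 0, "ty": 0, "tz": -0.0002, "rx": 0, "ry": 0, "rz": -0.04}
    - {"hand": -1, "tx": 0, "ty": 0, "tz": -0.0004, "rx": 0, "ry": 0, "rz": -0.07}
    - {"hand": -1, "tx": 0, "ty": 0, "tz": -0.0004, "rx": 0, "ry": 0, "rz": -0.07}
    - {"hand": -1, "tx": 0, "ty": 0, "tz": -0.0004, "rx": 0, "ry": 0, "rz": -0.07}

```text
t: 17.62
ee_pos: [0.608, 0.184, 0.1182]
ee_rot: [-0.703, -0.076, 0.075, 0.703]
contact_force: [-0.9, -1.1, 8.3]
finger_gap: 0.0362
```

```bash
python3 st.py
```

```text
17.625 [0.608  0.184  0.1182] th 1.1168268989895758 z-helix mm 0.7609523477128651 F [-0.9273 -1.0748  8.3192] M [-0.424   0.2004 -0.0057] 0.03615871853830371
```

Unload the arm by about 0.6 mm to see whether the pins rest on the thread's upper flank.

Emit:
send_rows:
  series:
    - {"hand": -1, "tx": 0, "ty": 0, "tz": 0.0003, "rx": 0, "ry": 0, "rz": 0}
    - {"hand": -1, "tx": 0, "ty": 0, "tz": 0.0006, "rx": 0, "ry": 0, "rz": 0}
    - {"hand": -1, "tx": 0, "ty": 0, "tz": 0.0006, "rx": 0, "ry": 0, "rz": 0}

```text
t: 18.0
ee_pos: [0.608, 0.184, 0.1183]
ee_rot: [-0.703, -0.075, 0.075, 0.703]
contact_force: [2.7, -0.2, 3.8]
finger_gap: 0.0361
```

```bash
python3 st.py
```

```text
18.0 [0.608  0.184  0.1183] th 1.1188401908782257 z-helix mm 0.9351227174337609 F [ 2.7194 -0.1607  3.7529] M [-0.0914 -0.6583  0.1032] 0.036092333003199806
```

The pins bear on the thread: z rose only 0.17 mm as the load shifted to it. Turn past first resistance ≈ 30°, estimated seal force ≈ 12 N. Let go, then withdraw.

Emit:
send_rows:
  series:
    - {"hand": -1, "tx": 0, "ty": 0, "tz": 0.0003, "rx": 0, "ry": 0, "rz": 0}
    - {"hand": -0.1, "tx": 0, "ty": 0, "tz": 0.0003, "rx": 0, "ry": 0, "rz": 0}
    - {"hand": 0.2, "tx": 0, "ty": 0, "tz": 0.0003, "rx": 0, "ry": 0, "rz": 0}
    - {"hand": 0.6, "tx": 0, "ty": 0, "tz": 0.0003, "rx": 0, "ry": 0, "rz": 0}
    - {"hand": 0.6, "tx": 0, "ty": 0, "tz": 0.0003, "rx": 0, "ry": 0, "rz": 0}
    - {"hand": 0.6, "tx": 0, "ty": 0, "tz": 0.0003, "rx": 0, "ry": 0, "rz": 0}
    - {"hand": 0.6, "tx": 0, "ty": 0, "tz": 0.0003, "rx": 0, "ry": 0, "rz": 0}

```text
t: 18.88
ee_pos: [0.6076, 0.1838, 0.1184]
ee_rot: [0.703, 0.074, -0.075, -0.703]
contact_force: [-0.4, -0.4, 0.4]
finger_gap: 0.0749
```

Emit:
send_rows:
  series:
    - {"hand": 0.6, "tx": 0, "ty": 0, "tz": 0.02, "rx": 0, "ry": 0, "rz": 0}
    - {"hand": 0.6, "tx": 0, "ty": 0, "tz": 0.06, "rx": 0, "ry": 0, "rz": 0}
    - {"hand": 0.6, "tx": 0, "ty": 0, "tz": 0.1, "rx": 0, "ry": 0, "rz": 0}
    - {"hand": 0.6, "tx": 0, "ty": 0, "tz": 0.115, "rx": 0, "ry": 0, "rz": 0}
    - {"hand": 0.6, "tx": 0, "ty": 0, "tz": 0.115, "rx": 0, "ry": 0, "rz": 0}

```text
t: 19.5
ee_pos: [0.6081, 0.184, 0.235]
ee_rot: [-0.703, -0.075, 0.074, 0.703]
contact_force: [0.6, -0.2, -0.6]
finger_gap: 0.0748
```

```bash
python3 st.py; python3 - <<'E'
from h import *
out=[]
for n in("side","scene"):
    c=bot.calibration(n);im=bot.read_camera(n)[:,:,::-1]
    x,y=[int(v) for v in proj(c,[.607,.184,.11])]
    out.append(cv2.resize(im[y-50:y+50,x-50:x+50],(400,400),interpolation=cv2.INTER_CUBIC))
W=bot.calibration("wrist");im=bot.read_camera("wrist")[:,:,::-1]
x,y=[int(v) for v in proj(W,[.608,.184,.127])];print("wrist crop centre",x,y)
np.save("w.npy",np.r_[W['origin'],W['attitude']])
out.append(cv2.resize(im[y-75:y+75,x-75:x+75],(400,400),interpolation=cv2.INTER_CUBIC))
cv2.imwrite("pics/end.png",cv2.resize(np.hstack(out),(800,267)))
cv2.imwrite("pics/endw.png",im)
E
```

```text
19.5 [0.6081 0.184  0.235 ] th 1.1202294655388545 z-helix mm 117.58414678596668 F [ 0.6287 -0.2222 -0.5963] M [-0.072  -0.0469  0.0433] 0.07475138016664942
wrist crop centre 321 244
```

View pics/end.png

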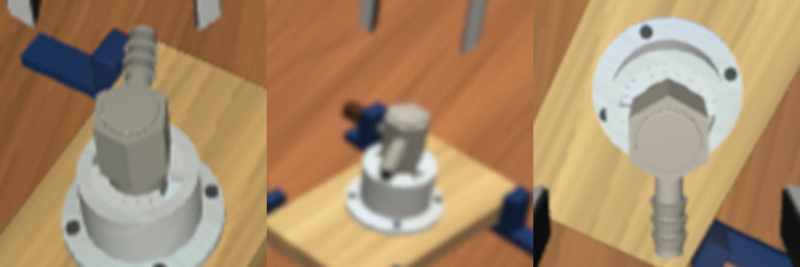

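The final views show the elbow upright and concentric in the socket, with the barb where the turn should have left it, the fingers clear and the clamps untouched. Handing in.

```bash
python3 -c "
from bench import bot
print(bot.hand_in(), bot.sense()['t'])"
```

```text
the job is handed in; nothing more can be done
the job is handed in; nothing more can be done
```

The elbow is screwed into the socket, snug on its seal, released and handed in at about 19.7 s of the 64 s allowed. The hand-in gives no verdict, so the figures below are my own checks.

**What I did:** I measured the elbow and socket with the wrist camera, gripped the elbow on its two free flats and lowered the pins down the slots. They landed about 3 mm lower in tool height than I had first worked out, which a palette thicker than I assumed would explain. I then followed the thread clockwise. Resistance first showed at about 0.59 rad, rising at about 5 N per mm as specified. I stopped at 1.12 rad, about 30° further, and let go.

**Last checks:**
- **Seal force:** I estimate about 12 N from the seal, or 10 to 11 N on the pins after the elbow's weight. This comes from the force slope and height; the contact force was not measured directly.
- **Position:** the elbow stands upright and centred in the pictures, and its foot is about 5.8 mm below where the pins landed.
- **Robot:** the fingers are clear, and the highest force felt on the tool was about 8 N.
- **Bystanders:** the jar, scraper and rack were never approached; I did not measure them again at the end.

**One disagreement:** the vertical play in the thread came out at 0.8 to 0.9 mm, against about 0.5 mm stated. I put this down to slight tilt or give in the grip.

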